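# Stack the tumblers under the hopper and hold the gate open

## Task

We are about to try out the snack machine: nest the two loose steel tumblers into the one standing under the chute, so that one stack of three stands upright there with its rim up near the chute's lip. Then let go of the tumblers, pull the spring-loaded gate handle out of the machine until its grip bar lines up with the brass pointer on the rail, and keep it held still right there: the gate shuts if released and I will be pouring in from the top, so finish with the handle still in your grip. Leave everything else on the bench where it is.

Things in the scene. Friction and masses are not known exactly. Their poses are not given: they have to be found in the camera images.
- machine: Snack machine fixed to the bench, turned a little each time: open square hopper (180 mm wide, top 368 mm up) on four legs, base plate 150 by 275 mm, 6 mm thick. The gate is pulled out of one side, a chute slopes down to the tumblers on the other. Origin: on the bench below the hopper's axis; its +y is level and is the gate's pull direction, the chute runs to -y; +z up.
- lip (a point): Middle of the chute's lower lip, 114 mm from the hopper's axis towards the machine's -y, 138 mm up. The chute is 65 mm wide, with side walls 22 mm high, and rises from here towards the hopper at 29 degrees. The top of the stack of three will stand 10 mm below the lip and 16 mm short of it.
- ring (a point): Centre of the locating ring (52 mm outside diameter, 6 mm high) on the base plate, in front of the chute's lip, 160 mm from the hopper's axis on the side opposite the handle. The point is on the plate, 6 mm above the bench. The first tumbler's foot stands in it.
- tumbler_base: Stacking steel tumbler, open top, upright, 58 mm tall, about 80 g. Lower 26 mm: narrow body, 40 mm outside diameter at the foot, 47 mm at the shoulder. Above: straight band 32 mm high, 59 mm outside, 53 mm inside. Nested, its shoulder rests on the other's rim, foot 32 mm above the other's foot. Origin: centre of the underside. This one already stands in the ring under the chute.
- tumbler1: Stacking steel tumbler, open top, upright, 58 mm tall, about 80 g. Lower 26 mm: narrow body, 40 mm outside diameter at the foot, 47 mm at the shoulder. Above: straight band 32 mm high, 59 mm outside, 53 mm inside. Nested, its shoulder rests on the other's rim, foot 32 mm above the other's foot. Origin: centre of the underside. Loose on the bench on the robot's right (-y) side, among jars.
- tumbler2: Stacking steel tumbler, open top, upright, 58 mm tall, about 80 g. Lower 26 mm: narrow body, 40 mm outside diameter at the foot, 47 mm at the shoulder. Above: straight band 32 mm high, 59 mm outside, 53 mm inside. Nested, its shoulder rests on the other's rim, foot 32 mm above the other's foot. Origin: centre of the underside. Like tumbler1.
- handle (a point): The gate's pull handle: centre of its level round grip bar, 14 mm diameter, 86 mm long, across the pull direction (along the machine's x), 270 mm above the bench, on two 10 mm posts 72 mm apart, 27 mm free below the bar. The middle can be pinched from above, a finger before and behind it along the pull. Shut, it is 170 mm from the hopper's axis; it moves with the gate.
- gate (a joint): How far the gate is pulled out, m: 0 shut (start), at most 0.075. Slides along the machine's +y. A spring pulls it shut: about 6 N at 0, 1 N more for each 10 mm, plus about 0.6 N of friction.
- mark (a point): Tip of the brass pointer clipped on the dark graduated rail beside the handle's path (machine's +x side), 5 mm beyond the end of the grip bar, 8 mm lower than its axis. It is 30 to 55 mm out from the shut handle, different each time. The gate is at the mark when bar and tip are equally far out along the machine's y.
- spread_jar: Closed round jar of nut spread, brown with a white lid, 66 mm diameter, 90 mm tall. Not part of the job. Origin: on its underside.
- glass_jar: Closed round glass jar with a blue lid, 60 mm diameter, 65 mm tall. Not part of the job. Origin: on its underside.
- mug: White mug with a handle, 80 mm diameter, 90 mm tall. Not part of the job. Origin: on its underside.
- tape_roll: Roll of yellow tape lying flat, 90 mm diameter, 22 mm tall. Not part of the job. Origin: on its underside.
- screwdriver: Red-handled screwdriver lying flat beyond the machine. Not part of the job. Origin: on its underside.
- wrench: Steel wrench lying flat on the far right of the tumblers. Not part of the job. Origin: on its underside.
- jar_lid: Blue jar lid lying flat, 66 mm diameter, 12 mm tall, beyond the machine. Not part of the job. Origin: on its underside.
Not all that is in view belongs to the job. Leave any turquoise look-alike of the spread_jar alone. Leave any green look-alike of the tumbler1 alone.

How it is judged:
By the outcome, as a careful person would: the job done as asked, in the order asked, and still so for the second after the job is handed in, while the arm keeps its last pose, push and grip.
It also fails if it takes over 72 s, if anything falls off the work surface, if the arm or the gripper's body presses on something with over 40 N, if the wrist force passes 120 N, or if a joint passes its speed limit or range.

## Robot

A 6-joint arm with a two-finger parallel gripper is mounted at the origin on the work surface. World frame = base frame: x ahead of the robot, y to its left, z up, the work surface at z = 0. Lengths are in mm, angles in rad, forces in N, time in s.
With the tool pointing down it reaches from about 350 to 975 mm from the base axis. Payload 7.1 kg.
Tool frame: the origin (TCP) lies at the very end of the fingers, on their centre line; the grasp point (between the pads) lies 19 mm behind it; z points along the fingers, y is the line along which they close (so a half turn about z gives the same grasp; the last joint's range is limited). The gripper opens to 88 mm and grips with 3 to 60 N. Pads are 20 mm wide; open, the fingers measure 115 mm over their backs; the gripper's body (75 mm by 178 mm) begins 61 mm behind the grasp point.
Start: joints at [1.206, 0.423, 1.63, -0, 1.089, -0.019], TCP at [211.811, 587.997, 222.675] pointing down, gripper open.
Joint ranges: [-3, 3], [-0.9, 2.11], [0.09, 2.58], [-1.31, 4.45], [0.11, 2.69], [-2.54, 2.54]. Speed limits (rad/s): [2.39, 2.39, 3.01, 3.14, 3.14, 3.14].

## Interface

Orientations are given as a 3x3 rotation matrix whose columns are the frame's x, y, z axes.
In Python, from bench import * gives the robot as it stands.
- The arm moves only by the tool carry_out, never from a script. Its argument "series" is a list of rows, each a list of 3 entries, a list of its own where there are three numbers: the turn, a rotation vector about the tool's x, y, z in rad, then the shift along the tool's x, y, z in mm, then the opening, from 0 (shut) to 1 (fully open). In form: [[[ax, ay, az], [x, y, z], claw], ...]. A call has 1 to 20 rows; each row is the pose to reach, as a shift and turn from the pose commanded when the call began, along the tool's axes at that moment; what a row does not reach only later rows make up. A row lasts 1/12 s, in which the tool goes at most 41.7 mm and 7.16 degrees, less where a joint would pass 70% of its speed; a pose out of reach is approached as far as the arm can. A call with a gripper value outside its range is refused whole. The fingers move at their own pace and stop on an object; the grip force is fixed at half the most. Time passes only in rows, so rows that repeat a pose let the fingers close. It gives the time, the measured TCP pose, the force, the opening and the grip force at its end, in the units of the state.
- observe(): the state, without advancing time (a new reading comes with each control period).
- camera(name): name is "scene" or "side" or "wrist"; returns a dict with "img" (420x560x3 uint8, red, green, blue), "fov_y" (degrees; the focal length in pixels is half the picture's height over the tangent of half this angle, whatever the lens; pixels are square), "cx", "cy" (the principal point, pixels), "origin" and "attitude" of the camera in the world; the wrist camera has in their place "tool_from_camera" (4x4, takes a point from camera to tool coordinates, whose origin is the TCP and whose axes are the flange's). Camera axes: x right, y down, z forward; pixel columns grow to the right and rows downward; lengths in mm; the calibration is good to about 2 mm. A picture is of the moment at which its call begins: read the wrist's pose just before it. There is no depth.
- sign_off(): hands the job in; it is judged then, once.
Trained networks look in a picture, given as the dict that the camera call returned (one of the last four; its "shot" number tells which), for a name from the list of things; names that differ only in an ending like _2 or _b are one class to them, and where a whole thing is asked for, a point or a joint stands for the part that bears it (a point fixed in the world has none). Each returns a list of dicts, best first, with "conf" (0 to 1); they miss things now and then, are a little off and sometimes report something else, mostly with a low value. They report only what shows in the picture. A call takes as long as a camera call. They do not tell look-alikes from the thing itself.
- recognise(name, picture): "location" ([column, row] in pixels, amid what is visible of it).
The state is a dict: "time_s": time; "joint_pos": joint angles; "qd": joint speeds; "joint_efforts": joint torques, N m; "tcp_pos": TCP position; "eef_rot": TCP orientation; "wrist_force": force on the tool from outside, world axes, zero at the start; "torque": the same for the moment, N m; "opening": finger opening in mm; "gripper_force": force on a finger pad.
Only numpy, scipy, OpenCV 4.12 (cv2) and the standard library are available. Lean on these libraries where they do the work, as an engineer would, in place of code of your own. Each camera call takes 0.05 s, during which the arm holds its last target. There are 200 camera calls.

## Working session

There is one attempt and no reset: what is moved stays moved. The work goes in short steps, Python scripts to look and compute and a tool call to move; the robot and the scene stay as the last step left them, time stands still between calls to the robot, and variables do not carry over. Pictures are saved under pics/ and viewed, at most 10 in all, crops included, and the job is handed in when it is done.

Besides the shell and the picture viewer there is one more tool, called after "Emit:" as a command line: name --argument value ..., lists and objects as JSON in quotes. carry_out: Moves the arm, as the interface text tells. Its arguments: {"type":"object","properties":{"series":{"type":"array","items":{"type":"array"}}},"required":["series"]}

```bash
mkdir -p pics; ls
cat > h.py <<'E'
from bench import *
import numpy as np, cv2
def K(c):
    f=c["img"].shape[0]/2/np.tan(np.radians(c["fov_y"])/2); return f
def pose(c,st=None):
    if "origin" in c: return np.array(c["origin"],float),np.array(c["attitude"],float)
    T=np.array(c["tool_from_camera"]);R=np.array(st["eef_rot"]);p=np.array(st["tcp_pos"])
    return R@T[:3,3]+p,R@T[:3,:3]
def onz(c,px,z,st=None):
    o,R=pose(c,st);f=K(c)
    d=R@np.array([(px[0]-c["cx"])/f,(px[1]-c["cy"])/f,1]);return o+d*(z-o[2])/d[2]
def proj(c,P,st=None):
    o,R=pose(c,st);q=R.T@(np.array(P,float)-o);f=K(c);return np.array([c["cx"]+f*q[0]/q[2],c["cy"]+f*q[1]/q[2]])
def tri(obs):
    A=np.zeros((3,3));b=np.zeros(3)
    for c,px,st in obs:
        o,R=pose(c,st);d=R@np.array([(px[0]-c["cx"])/K(c),(px[1]-c["cy"])/K(c),1]);d/=np.linalg.norm(d)
        M=np.eye(3)-np.outer(d,d);A+=M;b+=M@o
    return np.linalg.solve(A,b)
def save(n,img,s=1):
    cv2.imwrite("pics/"+n,cv2.resize(img[:,:,::-1],None,fx=s,fy=s,interpolation=cv2.INTER_CUBIC))
E
python3 - <<'E'
from h import *
np.set_printoptions(precision=1,suppress=True)
st=observe();print(np.array(st["eef_rot"]),st["opening"])
for n in("scene","side"):
    c=camera(n);save(n+"0.png",c["img"],1.4);print(n,c["origin"],c["fov_y"])
    for t,z in(("tumbler1",29),("ring",6),("handle",270),("mark",262),("lip",138),("spread_jar",45),("mug",45),("machine",0)):
        for r in recognise(t,c)[:4]:print(t,round(r["conf"],2),np.array(r["location"]),onz(c,r["location"],z))
E
```

```text
pics
[[-0.9  0.3 -0. ]
 [ 0.3  0.9 -0. ]
 [ 0.  -0.  -1. ]] 87.80958498605968
scene [1142.9  450.7  916.2] 51.71154299477904
tumbler1 0.76 [156.  179.8] [ 531.1 -434.7   29. ]
tumbler1 0.55 [235.1 179.1] [ 383.3 -240.2   29. ]
tumbler1 0.37 [347.6 265.4] [472.4 207.   29. ]
ring 0.69 [291.7 206.6] [359.9 -42.1   6. ]
ring 0.47 [335.3 226.1] [351.6 103.5   6. ]
handle 0.71 [335.8 227. ] [582.7 206.2 270. ]
lip 0.6 [291.  208.2] [479.3  31.2 138. ]
spread_jar 0.9 [210.8 145.7] [ 314.3 -401.    45. ]
spread_jar 0.79 [197.  168.7] [ 429.6 -355.2   45. ]
spread_jar 0.22 [152.9 178.5] [ 543.6 -430.7   45. ]
mug 0.63 [427.7 285.8] [424.1 398.8  45. ]
machine 0.61 [291.6 208.6] [362.  -40.7  -0. ]
machine 0.52 [333.8 227.4] [353.4 100.3   0. ]
side [ 466.3 -937.2  926.9] 53.06236519695925
tumbler1 0.83 [229.8 302.3] [ 383.2 -221.5   29. ]
tumbler1 0.73 [292.7 370.6] [ 535.4 -422.5   29. ]
tumbler1 0.55 [189.1 313.7] [ 279.7 -254.4   29. ]
ring 0.67 [275.1 188. ] [526.8 318.1   6. ]
handle 0.56 [280.8 182. ] [526. -15. 270.]
mark 0.31 [352.4 344.9] [ 628.3 -510.8  262. ]
lip 0.71 [337.3 205.7] [701.4  42.1 138. ]
lip 0.7 [274.9 191.4] [516.8 120.2 138. ]
spread_jar 0.93 [197.9 357.6] [ 317.6 -390.9   45. ]
spread_jar 0.72 [249.1 342.1] [ 435.6 -354.6   45. ]
mug 0.74 [351.1 347.6] [ 676.7 -378.6   45. ]
mug 0.64 [298.6 319.2] [ 559.4 -293.7   45. ]
mug 0.61 [242.9 173.5] [408.8 359.7  45. ]
machine 0.61 [275.8 188.5] [529.7 323.1  -0. ]
```

View pics/scene0.png

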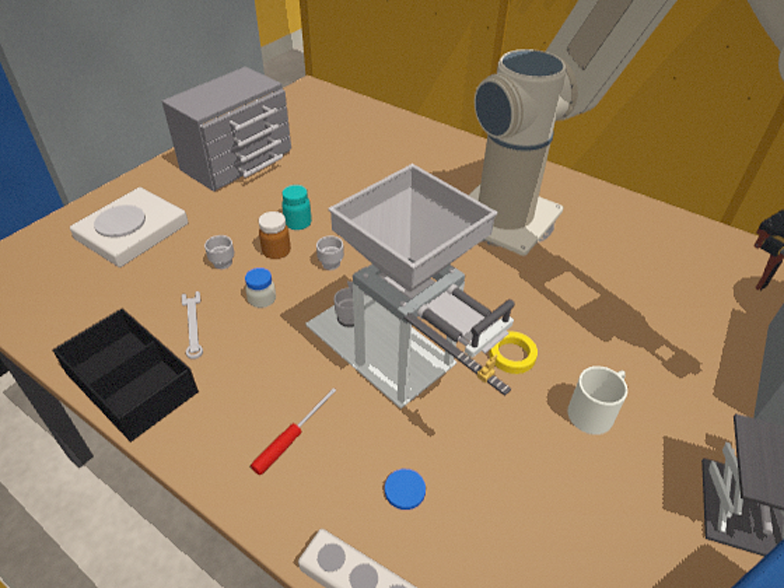

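View pics/side0.png

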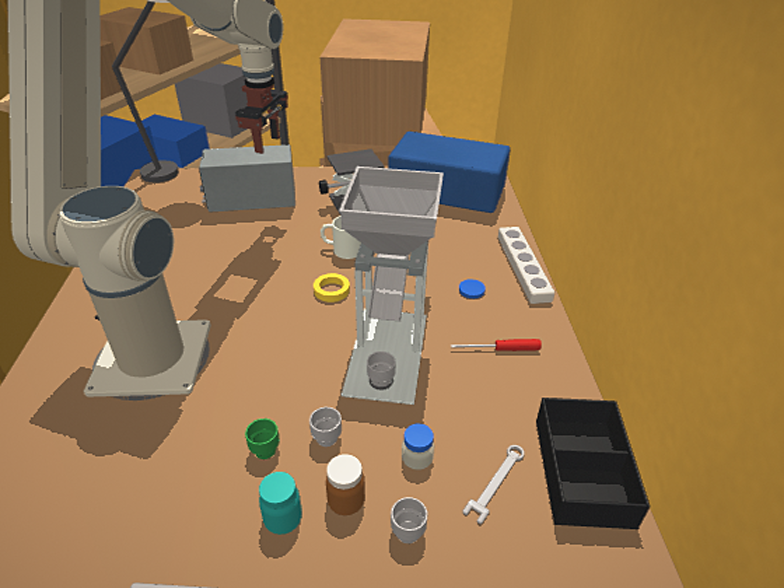

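Scene picture: the tumblers stand at (219,250) and (330,252), the base tumbler at (346,306), the hopper in the middle, the handle at (493,320) and the brass pointer at about (487,372). In the side picture, (325,427) and (409,520) are the steel tumblers.

Candidates for the tumblers, in side-picture raw pixels: green look-alike (188,313), steel (232,304), steel (292,371) and base steel (271,263). I choose the two loose steel ones, (232,304) and (292,371).

Run:
```python
from h import *
from scipy.optimize import least_squares
np.set_printoptions(precision=3,suppress=True)
a=camera("scene");b=camera("side")
S=np.array([[413,166],[496,214],[413,273],[331,211]])/1.4   # scene: corners
D=np.array([[357,169],[443,173],[437,215],[344,209]])/1.4
cor=np.array([[-90,-90],[-90,90],[90,90],[90,-90]])
def model(v):
    c,s=np.cos(v[2]),np.sin(v[2]);return np.array([[v[0]+c*x-s*y,v[1]+s*x+c*y,368] for x,y in cor])
# match: scene cam order: far-from-cam corner first(low x low y), then high y.., side: compute assignments by nearest
def res(v):
    P=model(v);r=[]
    for c,Q in((a,S),(b,D)):
        p=np.array([proj(c,q) for q in P]);d=np.linalg.norm(p[:,None]-Q[None],axis=2)
        r.append((p-Q[d.argmin(1)]).ravel())
    return np.concatenate(r)
best=min((least_squares(res,[490,60,y]) for y in np.radians([-30,-15,0,15,30])),key=lambda r:r.cost)
v=best.x;print(v,np.degrees(v[2]),best.cost,best.fun.reshape(-1,2))
c,s=np.cos(v[2]),np.sin(v[2]);R=np.array([[c,-s],[s,c]])
for n,q in(("ring",(0,-160)),("lip",(0,-114)),("bar",(0,170))):print(n,v[:2]+R@q)
print("base tumbler side",onz(b,np.array([380,368])/1.4,35),"scene",onz(a,np.array([346,306])/1.4,35))
print("handle tri",tri([(a,np.array([493,320])/1.4,None)]*1+[(b,np.array([405,262])/1.4,None)]))
for P in((383,-230),(533,-428)):
    print(proj(b,[*P,58])*1.4,proj(a,[*P,58])*1.4)
im=b["img"][280:400,170:320];save("crop1.png",im,4)
```

```text
[533.421  68.08   -0.18 ] -10.289530467321255 23.82732731443568 [[-0.892 -0.904]
 [ 2.021  0.083]
 [ 0.823 -1.501]
 [-2.951 -0.223]
 [-2.508 -0.28 ]
 [ 0.363 -3.737]
 [ 1.349 -2.2  ]
 [ 1.489  0.959]]
ring [504.841 -89.347]
lip [513.058 -44.087]
bar [563.787 235.346]
base tumbler side [498.56  -88.019  35.   ] scene [ 498.866 -100.392   35.   ]
handle tri [525.747 181.715 152.735]
[320.478 416.914] [332.124 242.434]
[409.164 512.398] [217.478 243.29 ]
```

View pics/crop1.png

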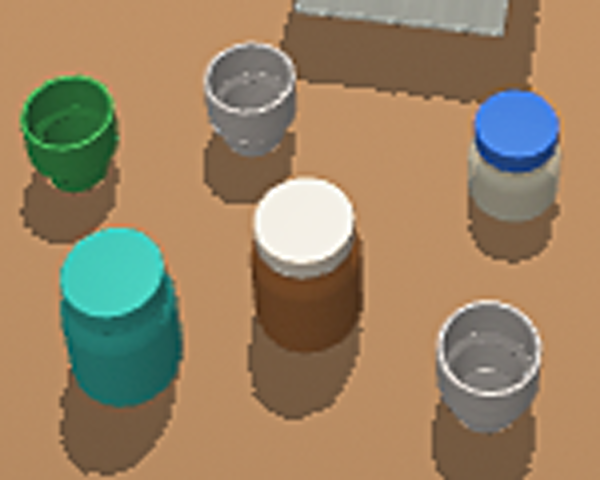

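The crop shows both steel tumblers clear of the jars, with rims centred at crop (250,78) and (489,341). The green look-alike is at (70,110).

```bash
cat >> h.py <<'E'
def go(*targets,yaw=None):
    """targets (x,y,z[,yaw deg of tool y]) -> shift, turn in the current tool frame"""
    from scipy.spatial.transform import Rotation as Ro
    st=observe();R=np.array(st["eef_rot"]);p=np.array(st["tcp_pos"])
    for t in targets:
        out=R.T@(np.array(t[:3])-p);rv=np.zeros(3)
        if len(t)>3:
            a=np.radians(t[3]);y=np.array([np.cos(a),np.sin(a),0]);z=np.array([0,0,-1.]);G=np.c_[np.cross(y,z),y,z]
            rv=Ro.from_matrix(R.T@G).as_rotvec()
        print(t,"turn",rv.round(4),"shift",out.round(1))
E
python3 - <<'E'
from h import *
np.set_printoptions(precision=2,suppress=True)
b=camera("side");c=camera("wrist");print(c["tool_from_camera"],c["fov_y"])
for p in((232.5,299.5),(292.2,365.2)):print(onz(b,p,58))
go((300,480,430,-10.3),(430,100,430,-10.3),(400,-200,300,-10.3))
E
```

```text
[[  -0.     -0.97   -0.25   68.67]
 [   1.     -0.      0.     -0.06]
 [  -0.     -0.25    0.97 -162.51]
 [   0.      0.      0.      1.  ]] 62.66438670841475
[ 392.49 -235.9    58.  ]
[ 533.01 -426.05   58.  ]
(300, 480, 430, -10.3) turn [0.  0.  1.4] shift [-119.6  -71.7 -207.3]
(430, 100, 430, -10.3) turn [0.  0.  1.4] shift [-370.7 -385.2 -207.3]
(400, -200, 300, -10.3) turn [0.  0.  1.4] shift [-444.1 -677.6  -77.3]
```

Emit:
carry_out --series '[[[0, 0, 0.2], [-20, -10, -100], 1], [[0, 0, 0.5], [-120, -72, -207], 1], [[0, 0, 0.5], [-120, -72, -207], 1], [[0, 0, 0.5], [-120, -72, -207], 1], [[0, 0, 0.5], [-120, -72, -207], 1], [[0, 0, 1.4], [-371, -385, -207], 1], [[0, 0, 1.4], [-371, -385, -207], 1], [[0, 0, 1.4], [-371, -385, -207], 1], [[0, 0, 1.4], [-371, -385, -207], 1], [[0, 0, 1.4], [-371, -385, -207], 1], [[0, 0, 1.4], [-371, -385, -207], 1], [[0, 0, 1.4], [-371, -385, -207], 1], [[0, 0, 1.4], [-371, -385, -207], 1], [[0, 0, 1.4], [-371, -385, -207], 1], [[0, 0, 1.4], [-371, -385, -207], 1], [[0, 0, 1.4], [-371, -385, -207], 1]]'

```text
time_s: 2.43
tcp_pos: [431.5, 95.9, 430.5]
eef_rot: [[0.178, 0.984, 0.002], [0.984, -0.178, -0.001], [-0.001, 0.002, -1.0]]
wrist_force: [0.9, 0.3, 0.9]
opening: 87.6
gripper_force: 0.0
```

Emit:
carry_out --series '[[[0, 0, 0], [-268, 67, 0], 1], [[0, 0, 0], [-268, 67, 0], 1], [[0, 0, 0], [-268, 67, 0], 1], [[0, 0, 0], [-268, 67, 0], 1], [[0, 0, 0], [-268, 67, 0], 1], [[0, 0, 0], [-268, 67, 60], 1], [[0, 0, 0], [-268, 67, 110], 1], [[0, 0, 0], [-268, 67, 110], 1], [[0, 0, 0], [-268, 67, 110], 1], [[0, 0, 0], [-268, 67, 110], 1], [[0, 0, 0], [-268, 67, 110], 1]]'

```text
time_s: 3.35
tcp_pos: [450.2, -175.3, 320.8]
eef_rot: [[0.174, 0.985, 0.001], [0.985, -0.174, 0.0], [0.0, 0.001, -1.0]]
wrist_force: [0.2, -0.6, 1.1]
opening: 88.0
gripper_force: 0.0
```

Run:
```python
from h import *
np.set_printoptions(precision=1,suppress=True)
st=observe();print(st["tcp_pos"],st["joint_pos"])
c=camera("wrist");save("w1.png",c["img"],1.4)
np.savez("w1.npz",img=c["img"]) 
for t,z in(("tumbler1",32),("ring",6),("lip",138),("glass_jar",33),("spread_jar",45)):
    for r in recognise(t,c)[:4]:print(t,round(r["conf"],2),np.array(r["location"]),onz(c,r["location"],z,st))
for P in((392,-236,58),(533,-426,58),(505,-89,64),(513,-44,138)):print(P,proj(c,P,st)*1.4)
```

```text
[ 450.2 -175.3  320.8] [-0.4  0.1  1.8  0.   1.2 -0.2]
tumbler1 0.86 [363.5 346.3] [ 534.2 -450.3   32. ]
tumbler1 0.78 [153.  247.5] [ 264.5 -242.    32. ]
tumbler1 0.59 [238.3 223.3] [ 388.  -228.6   32. ]
ring 0.79 [300.6  62.6] [506.2 -39.1   6. ]
lip 0.69 [303.8  63.3] [496.7 -59.2 138. ]
glass_jar 0.79 [364.4 234.4] [ 555.2 -274.3   33. ]
spread_jar 0.91 [208.5 358.5] [ 304.8 -420.7   45. ]
spread_jar 0.71 [281.9 297.4] [ 428.4 -341.9   45. ]
(392, -236, 58) [336.5 327.3]
(533, -426, 58) [511.3 480.5]
(505, -89, 64) [433.8 140. ]
(513, -44, 138) [446.2  59.3]
```

View pics/w1.png

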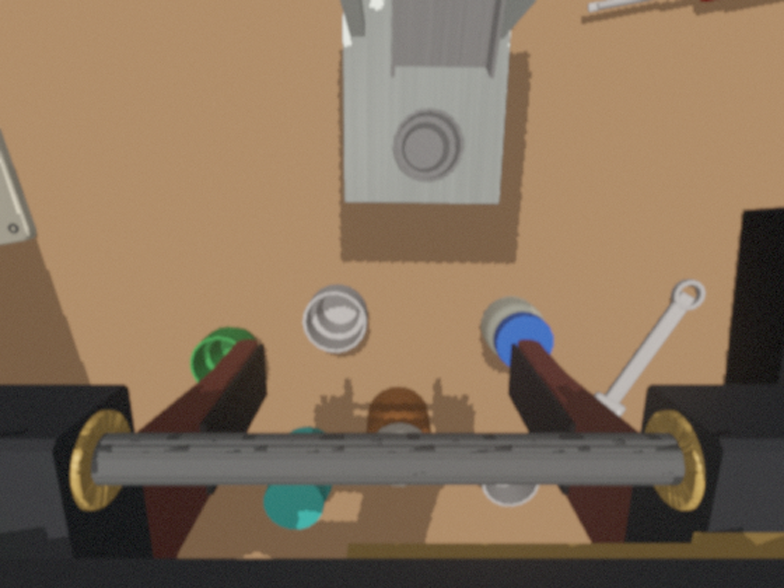

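The wrist picture shows tumbler A's rim at (336,319), the base tumbler's rim at (427,145) and the lip along row 68, centred at column 442. The plate's front corners are at (345,202) and (499,202).

```bash
cat >> h.py <<'E'
def tgt(xy,zfoot,yaw,tilt,h=50,clear=0):
    """tool pose gripping a tumbler with grasp point h above its foot; prints shift & turn"""
    from scipy.spatial.transform import Rotation as Ro
    st=observe();R=np.array(st["eef_rot"]);p=np.array(st["tcp_pos"])
    a=np.radians(yaw);y=np.array([np.cos(a),np.sin(a),0]);z=np.array([0,0,-1.]);G=np.c_[np.cross(y,z),y,z]@Ro.from_euler("y",tilt,degrees=True).as_matrix()
    P=np.array([*xy,zfoot+h+clear])+19*G[:,2]
    print(P.round(1),"turn",Ro.from_matrix(R.T@G).as_rotvec().round(4),"shift",(R.T@(P-p)).round(1))
E
python3 - <<'E'
from h import *
np.set_printoptions(precision=1,suppress=True)
st=observe();c=camera("wrist")
w=lambda x,y,z:onz(c,(x/1.4,y/1.4),z,st)
print("A",w(336,319,58),"base",w(427,145,64),"lip",w(442,68,138))
l,r=w(345,202,6),w(499,202,6);d=r-l;print(l,r,np.linalg.norm(d),np.degrees(np.arctan2(d[1],d[0])),(l+r)/2)
A=w(336,319,58)[:2]
for cl in(60,0):tgt(A,0,-10.3,12,clear=cl)
E
```

```text
A [ 393.9 -228.2   58. ] base [499.4 -91.9  64. ] lip [509.9 -48.5 138. ]
[ 418.1 -128.1    6. ] [ 565.5 -154.2    6. ] 149.71733009117085 -10.03753338567424 [ 491.8 -141.1    6. ]
[ 394.6 -224.3   91.4] turn [0.  0.2 0. ] shift [-58.  -46.7 229.3]
[ 394.6 -224.3   31.4] turn [0.  0.2 0. ] shift [-57.9 -46.8 289.3]
```

Emit:
carry_out --series '[[[0, 0.1, 0], [-58, -47, 40], 1], [[0, 0.209, 0], [-58, -47, 100], 1], [[0, 0.209, 0], [-58, -47, 229], 1], [[0, 0.209, 0], [-58, -47, 229], 1], [[0, 0.209, 0], [-58, -47, 229], 1], [[0, 0.209, 0], [-58, -47, 229], 1], [[0, 0.209, 0], [-58, -47, 229], 1], [[0, 0.209, 0], [-58, -47, 229], 1], [[0, 0.209, 0], [-58, -47, 229], 1], [[0, 0.209, 0], [-58, -47, 229], 1]]'

```text
time_s: 4.53
tcp_pos: [395.1, -225.4, 93.0]
eef_rot: [[0.169, 0.985, 0.039], [0.964, -0.174, 0.202], [0.206, 0.004, -0.979]]
wrist_force: [0.1, -0.1, 0.8]
opening: 87.7
gripper_force: 0.0
```

Run:
```python
from h import *
np.set_printoptions(precision=1,suppress=True)
st=observe();print(st["tcp_pos"])
c=camera("wrist");b=camera("side");im=c["img"].copy()
for y,col in((-228.2,(255,0,0)),(-236,(0,0,255))):
  for z,R in((58,29.5),):
    pts=np.array([proj(c,(393.9+R*np.cos(t),y+R*np.sin(t),z),st) for t in np.linspace(0,6.3,60)])
    cv2.polylines(im,[np.round(pts).astype(int)],True,col,1)
top=im
i2=b["img"].copy()
for P in((393.9,-228.2,58),(499.4,-91.9,64),(533,-426,58)):
    pts=np.array([proj(b,(P[0]+29.5*np.cos(t),P[1]+29.5*np.sin(t),P[2])) for t in np.linspace(0,6.3,60)])
    cv2.polylines(i2,[np.round((pts)*8).astype(int)],True,(255,0,0),1,shift=3)
crop=cv2.resize(i2[240:400,210:320],(385,560));h=cv2.resize(top,(560,420))
o=np.zeros((560,800,3),np.uint8);o[:,:385]=crop;o[:,385:]=cv2.resize(top[:, 72:487],(415,420))[:0].sum() if 0 else 0;o[:420,385:]=top[:,72:487]
save("mix.png",o)
```

```text
[ 395.1 -225.4   93. ]
```

View pics/mix.png

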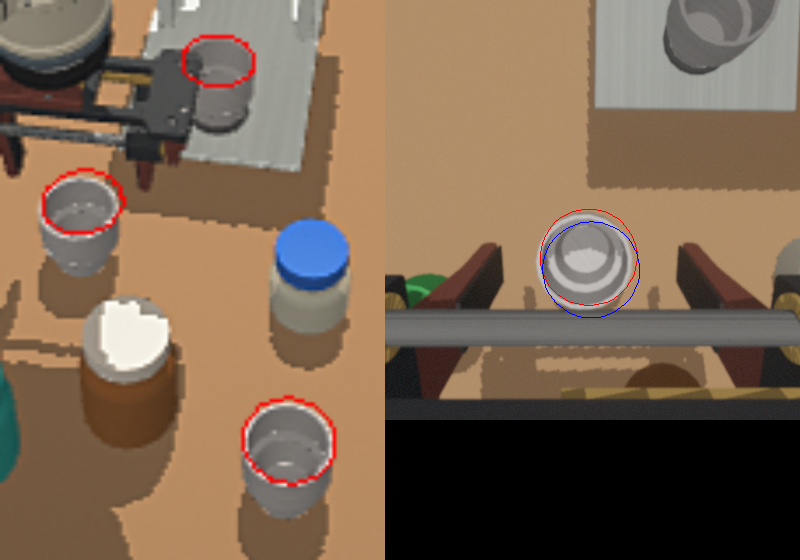

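```bash
python3 -c "
from h import *
tgt((393,-230.5),0,-10.3,12)
tgt((393,-230.5),100,-10.3,12)
tgt((499.5,-92),150,-10.3,12)
print(observe()['joint_pos'])"
```

```text
[ 393.7 -226.6   31.4] turn [0.0029 0.0025 0.0061] shift [-14.1  -1.2  59.9]
[ 393.7 -226.6  131.4] turn [0.0029 0.0025 0.0061] shift [  6.4  -0.8 -37.9]
[500.2 -88.1 181.4] turn [0.0029 0.0025 0.0061] shift [168.2  80.2 -54.7]
[-0.66958614  0.43386317  2.03412264  0.26097716  0.78663496 -0.69082818]
```

Emit:
carry_out --series '[[[0, 0, 0], [-14, -1, 60], 1], [[0, 0, 0], [-14, -1, 60], 1], [[0, 0, 0], [-14, -1, 60], 1], [[0, 0, 0], [-14, -1, 60], 0], [[0, 0, 0], [-14, -1, 60], 0], [[0, 0, 0], [-14, -1, 60], 0], [[0, 0, 0], [-14, -1, 60], 0], [[0, 0, 0], [-14, -1, 60], 0], [[0, 0, 0], [-4, -1, 10], 0], [[0, 0, 0], [6, -1, -38], 0], [[0, 0, 0], [6, -1, -38], 0], [[0, 0, 0], [6, -1, -38], 0], [[0, 0, 0], [6, -1, -38], 0]]'

```text
time_s: 5.72
tcp_pos: [392.5, -226.7, 130.1]
eef_rot: [[0.17, 0.985, 0.038], [0.964, -0.174, 0.202], [0.206, 0.003, -0.979]]
wrist_force: [0.3, -0.7, -0.7]
opening: 57.6
gripper_force: 30.0
```

```bash
python3 -c "
from h import *
tgt((493,-130),85,-10.3,12)
tgt((499.5,-92),75,-10.3,12)"
```

```text
[ 493.7 -126.1  116.4] turn [0.0016 0.002  0.0053] shift [111.3  82.1  37.6]
[500.2 -88.1 106.4] turn [0.0016 0.002  0.0053] shift [147.   81.9  55.3]
```

Emit:
carry_out --series '[[[0, 0, 0], [60, 82, 10], 0], [[0, 0, 0], [111, 82, 20], 0], [[0, 0, 0], [111, 82, 37], 0], [[0, 0, 0], [111, 82, 37], 0], [[0, 0, 0], [111, 82, 37], 0], [[0, 0, 0], [147, 82, 55], 0], [[0, 0, 0], [147, 82, 55], 0], [[0, 0, 0], [147, 82, 55], 0], [[0, 0, 0], [147, 82, 55], 0]]'

```text
time_s: 6.47
tcp_pos: [498.8, -88.0, 105.0]
eef_rot: [[0.17, 0.985, 0.034], [0.963, -0.174, 0.205], [0.207, -0.002, -0.978]]
wrist_force: [-0.4, -0.3, -1.5]
opening: 57.4
gripper_force: 30.0
```

Run:
```python
from h import *
np.set_printoptions(precision=1,suppress=True)
st=observe();print(st["tcp_pos"],st["wrist_force"])
c=camera("wrist");b=camera("side");a=camera("scene")
o=np.zeros((600,800,3),np.uint8)
def circ(c,im,P,r,st=None,col=(255,0,0)):
    s=4;im=cv2.resize(im,None,fx=s,fy=s,interpolation=cv2.INTER_CUBIC) if 0 else im
    pts=np.array([proj(c,(P[0]+r*np.cos(t),P[1]+r*np.sin(t),P[2]),st) for t in np.linspace(0,6.3,60)])
    cv2.polylines(im,[np.round(pts*8).astype(int)],True,col,1,shift=3)
def view(c,n,Pc,half,size):
    im=c["img"].copy();u,v=proj(c,Pc,n).astype(int);x0=max(u-half,0);y0=max(v-half,0)
    return cv2.resize(im[y0:y0+2*half,x0:x0+2*half],(size,size),interpolation=cv2.INTER_CUBIC)
P=(499.5,-92,70)
o[:400,:400]=view(b,None,P,35,400);o[:400,400:]=view(a,None,P,35,400)
save("mix2.png",o[:400]);save("w2.png",c["img"])
for k,cc in(("side",b),("scene",a)):
    print(k,proj(cc,P),proj(cc,(499.5,-92,64)))
```

```text
[498.8 -88.  105. ] [-0.4 -0.3 -1.5]
side [271.8 255.3] [271.8 256.8]
scene [248.9 211.2] [249.  212.7]
```

View pics/mix2.png

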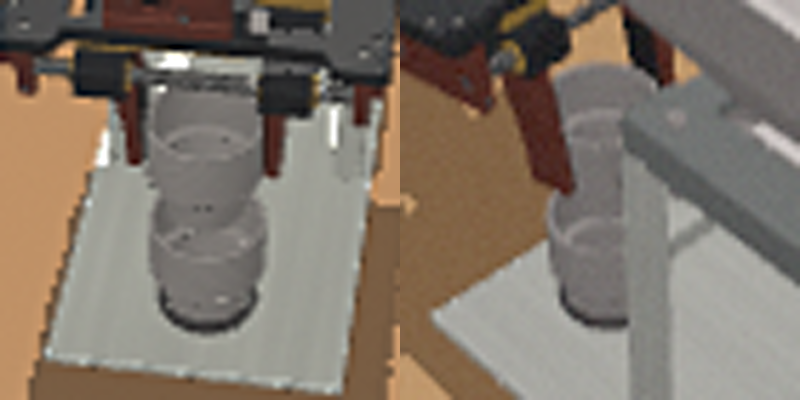

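Emit:
carry_out --series '[[[0, 0, 0], [-4, 0, 18], 0], [[0, 0, 0], [-6, 0, 27], 0], [[0, 0, 0], [-7, 0, 33], 0], [[0, 0, 0], [-7.7, 0, 36.2], 0], [[0, 0, 0], [-7.7, 0, 36.2], 0], [[0, 0, 0], [-7.7, 0, 36.2], 0]]'

```text
time_s: 7.12
tcp_pos: [499.8, -88.0, 68.8]
eef_rot: [[0.171, 0.985, 0.036], [0.963, -0.174, 0.204], [0.207, -0.0, -0.978]]
wrist_force: [-0.7, 0.9, -1.1]
opening: 57.2
gripper_force: 30.0
```

Emit:
carry_out --series '[[[0, 0, 0], [-0.4, 0, 2], 0], [[0, 0, 0], [-0.4, 0, 2], 0], [[0, 0, 0], [-0.4, 0, 2], 0]]'

```text
time_s: 7.37
tcp_pos: [500.1, -87.9, 67.9]
eef_rot: [[0.17, 0.985, 0.037], [0.963, -0.174, 0.204], [0.208, 0.001, -0.978]]
wrist_force: [-3.8, -1.7, 11.2]
opening: 57.3
gripper_force: 30.0
```

Run:
```python
from h import *
c=camera("side");a=camera("scene");o=np.zeros((400,800,3),np.uint8)
for i,cc in enumerate((c,a)):
    u,v=proj(cc,(499.5,-92,70)).astype(int);o[:,400*i:400*i+400]=cv2.resize(cc["img"][v-35:v+35,u-35:u+35],(400,400),interpolation=cv2.INTER_CUBIC)
save("mix3.png",o)
```

```text
(no output)
```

View pics/mix3.png

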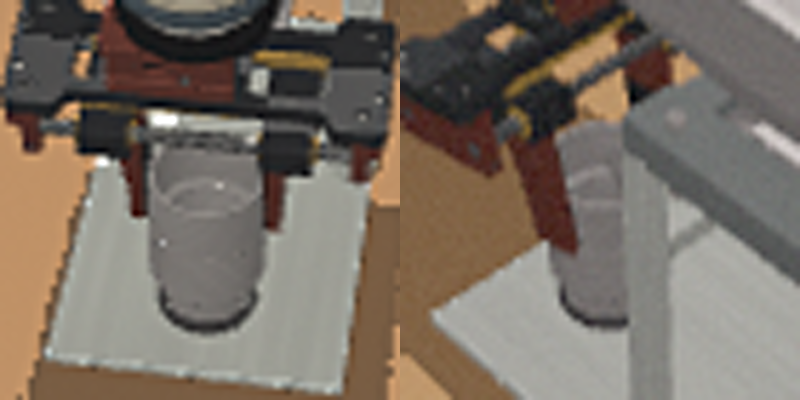

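Emit:
carry_out --series '[[[0, 0, 0], [0, 0, -0.5], 1], [[0, 0, 0], [0, 0, -1], 1], [[0, 0, 0], [0, 0, -1], 1], [[0, 0, 0], [0, 0, -1], 1], [[0, 0, 0], [0, 0, -40], 1], [[0, 0, 0], [0, 0, -100], 1], [[0, 0, 0], [0, 0, -100], 1], [[0, 0, 0], [0, 0, -100], 1]]'

```text
time_s: 8.13
tcp_pos: [498.7, -109.7, 168.5]
eef_rot: [[0.17, 0.985, 0.043], [0.964, -0.175, 0.202], [0.206, 0.007, -0.979]]
wrist_force: [1.9, 0.2, -0.6]
opening: 87.7
gripper_force: 0.0
```

```bash
python3 -c "
from h import *
s=observe();print(s['tcp_pos'],s['opening'])
tgt((531,-428),75,-10.3,12)
tgt((531,-410),110,-10.3,12)"
```

```text
[ 498.73200814 -109.70642631  168.52270976] 87.67721557644137
[ 531.7 -424.1  106.4] turn [0.0065 0.0019 0.0055] shift [-310.2   87.    -1.2]
[ 531.7 -406.1  141.4] turn [0.0065 0.0019 0.0055] shift [-285.7   84.1  -31.8]
```

Emit:
carry_out --series '[[[0, 0, 0], [-286, 84, -32], 1], [[0, 0, 0], [-286, 84, -32], 1], [[0, 0, 0], [-286, 84, -32], 1], [[0, 0, 0], [-286, 84, -32], 1], [[0, 0, 0], [-286, 84, -32], 1], [[0, 0, 0], [-286, 84, -32], 1], [[0, 0, 0], [-286, 84, -32], 1], [[0, 0, 0], [-286, 84, -32], 1], [[0, 0, 0], [-310, 87, -1], 1], [[0, 0, 0], [-310, 87, -1], 1], [[0, 0, 0], [-310, 87, -1], 1]]'

```text
time_s: 9.05
tcp_pos: [527.1, -420.3, 97.9]
eef_rot: [[0.172, 0.985, 0.032], [0.962, -0.175, 0.209], [0.211, -0.006, -0.977]]
wrist_force: [-0.2, 1.3, -0.3]
opening: 87.9
gripper_force: 0.0
```

Run:
```python
from h import *
st=observe();print(st["tcp_pos"])
c=camera("wrist");im=c["img"].copy()
pts=np.array([proj(c,(531+29.5*np.cos(t),-428+29.5*np.sin(t),58),st) for t in np.linspace(0,6.3,60)])
cv2.polylines(im,[np.round(pts*8).astype(int)],True,(255,0,0),1,shift=3)
save("w3.png",im[150:370,150:420],2.5)
for q in((0,0),(5,0),(0,5)):print(proj(c,(531+q[0],-428+q[1],58),st))
```

```text
[ 527.08730925 -420.29378096   97.88537436]
[285.35127668 262.32616813]
[293.26640328 260.92761587]
[283.94339609 254.46017918]
```

View pics/w3.png

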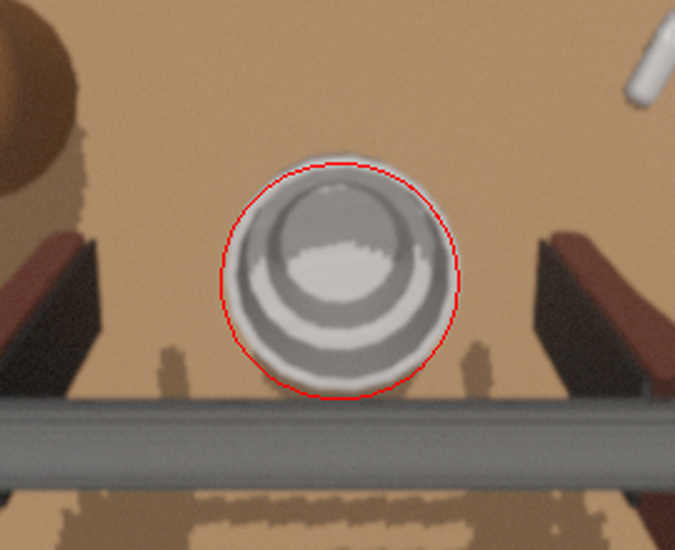

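Tumbler B's rim is centred at crop (342,273), about 2 mm from the overlay, so B is at about (531.5, -426.3).

```bash
python3 -c "
from h import *
s=observe();print(s['tcp_pos'],s['qd'])
tgt((531.5,-426.3),0,-10.3,12)
tgt((531.5,-426.3),100,-10.3,12)"
```

```text
[ 528.14438763 -420.45320302   99.81180819] [ 0.01152501 -0.04350471 -0.0138331  -0.00269898  0.00072026 -0.00201448]
[ 532.2 -422.4   31.4] turn [-0.0039 -0.002   0.0041] shift [-15.5   4.5  66.6]
[ 532.2 -422.4  131.4] turn [-0.0039 -0.002   0.0041] shift [  5.4   4.2 -31.2]
```

Emit:
carry_out --series '[[[0, 0, 0], [0, 0, 0], 1], [[0, 0, 0], [0, 0, 0], 1], [[0, 0, 0], [0, 0, 0], 1]]'

```text
time_s: 9.35
tcp_pos: [529.7, -421.6, 102.9]
eef_rot: [[0.169, 0.985, 0.037], [0.964, -0.173, 0.203], [0.206, 0.002, -0.978]]
wrist_force: [0.3, 0.4, -0.2]
opening: 88.0
gripper_force: 0.0
```

```bash
python3 -c "
from h import *
s=observe();print(s['tcp_pos'],s['qd'])
tgt((531.5,-426.3),0,-10.3,12)
tgt((531.5,-426.3),100,-10.3,12)"
```

```text
[ 529.7447887  -421.64135822  102.87492798] [-0.0034261   0.00247509 -0.00107384 -0.00056422 -0.00060596 -0.00381169]
[ 532.2 -422.4   31.4] turn [0.0005 0.0015 0.006 ] shift [-15.1   2.4  69.9]
[ 532.2 -422.4  131.4] turn [0.0005 0.0015 0.006 ] shift [  5.6   2.6 -28. ]
```

Settled now. Grasp and lift.

Emit:
carry_out --series '[[[0, 0, 0], [-8, 2.4, 36], 1], [[0, 0, 0], [-15, 2.4, 70], 1], [[0, 0, 0], [-15, 2.4, 70], 1], [[0, 0, 0], [-15, 2.4, 70], 1], [[0, 0, 0], [-15, 2.4, 70], 0], [[0, 0, 0], [-15, 2.4, 70], 0], [[0, 0, 0], [-15, 2.4, 70], 0], [[0, 0, 0], [-15, 2.4, 70], 0], [[0, 0, 0], [-15, 2.4, 70], 0], [[0, 0, 0], [-5, 2.4, 21], 0], [[0, 0, 0], [6, 2.6, -28], 0], [[0, 0, 0], [11, 2.6, -50], 0], [[0, 0, 0], [11, 2.6, -50], 0], [[0, 0, 0], [11, 2.6, -50], 0], [[0, 0, 0], [11, 2.6, -50], 0]]'

```text
time_s: 10.6
tcp_pos: [531.2, -422.0, 152.4]
eef_rot: [[0.17, 0.985, 0.036], [0.963, -0.174, 0.204], [0.207, -0.0, -0.978]]
wrist_force: [-0.3, -0.5, -0.2]
opening: 59.4
gripper_force: 30.0
```

```bash
python3 -c "
from h import *
s=observe();print(s['tcp_pos'],s['qd'])
tgt((490,-145),135,-10.3,12)
tgt((499,-92),114,-10.3,12)"
```

```text
[ 531.23630735 -421.9518962   152.37303118] [ 0.00082169  0.03189956  0.0210684  -0.00043615 -0.00116784  0.0022334 ]
[ 490.7 -141.1  166.4] turn [-0.0011  0.0005  0.0047] shift [266.5 -88.8  42.2]
[499.7 -88.1 145.4] turn [-0.0011  0.0005  0.0047] shift [314.8 -89.2  73.9]
```

Emit:
carry_out --series '[[[0, 0, 0], [266, -89, 42], 0], [[0, 0, 0], [266, -89, 42], 0], [[0, 0, 0], [266, -89, 42], 0], [[0, 0, 0], [266, -89, 42], 0], [[0, 0, 0], [266, -89, 42], 0], [[0, 0, 0], [266, -89, 42], 0], [[0, 0, 0], [266, -89, 42], 0], [[0, 0, 0], [266, -89, 42], 0], [[0, 0, 0], [315, -89, 74], 0], [[0, 0, 0], [315, -89, 74], 0], [[0, 0, 0], [315, -89, 74], 0], [[0, 0, 0], [315, -89, 74], 0], [[0, 0, 0], [315, -89, 74], 0], [[0, 0, 0], [315, -89, 74], 0], [[0, 0, 0], [315, -89, 74], 0]]'

```text
time_s: 11.85
tcp_pos: [500.4, -89.2, 145.5]
eef_rot: [[0.172, 0.984, 0.037], [0.963, -0.175, 0.204], [0.207, 0.0, -0.978]]
wrist_force: [0.3, -1.0, -0.6]
opening: 59.5
gripper_force: 30.0
```

Run:
```python
from h import *
s=observe();print(s['tcp_pos'],s['qd'],s["wrist_force"])
tgt((499,-92),70,-10.3,12)
c=camera("side");a=camera("scene");o=np.zeros((400,800,3),np.uint8)
for i,cc in enumerate((c,a)):
    u,v=proj(cc,(499.5,-92,100)).astype(int);o[:,400*i:400*i+400]=cv2.resize(cc["img"][v-35:v+35,u-35:u+35],(400,400),interpolation=cv2.INTER_CUBIC)
save("mix4.png",o)
```

```text
[500.41603679 -89.20328748 145.47478429] [ 0.00359744 -0.00584649  0.00135903  0.00172856 -0.00172437  0.00241093] [ 0.33087309 -0.95970902 -0.61289819]
[499.7 -88.1 101.4] turn [-0.0003  0.0006  0.0035] shift [-8.2 -0.9 43.3]
```

View pics/mix4.png

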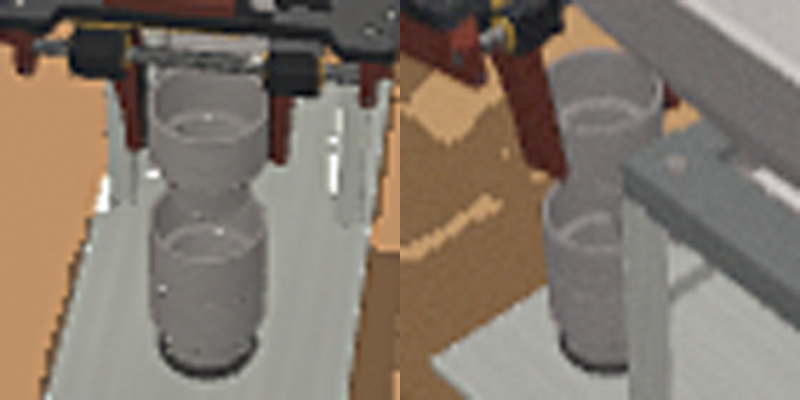

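Well aligned, within about 1.5 mm. Lower.

Emit:
carry_out --series '[[[0, 0, 0], [-5, -0.9, 20], 0], [[0, 0, 0], [-7.5, -0.9, 30], 0], [[0, 0, 0], [-8.5, -0.9, 38], 0], [[0, 0, 0], [-9.3, -0.9, 42], 0], [[0, 0, 0], [-9.3, -0.9, 43.5], 0], [[0, 0, 0], [-9.3, -0.9, 43.5], 0], [[0, 0, 0], [-9.3, -0.9, 43.5], 0]]'

```text
time_s: 12.53
tcp_pos: [499.3, -88.0, 101.2]
eef_rot: [[0.17, 0.985, 0.036], [0.963, -0.174, 0.205], [0.208, -0.0, -0.978]]
wrist_force: [-2.2, -0.7, 4.1]
opening: 59.3
gripper_force: 30.0
```

Emit:
carry_out --series '[[[0, 0, 0], [-0.2, 0, 1], 0], [[0, 0, 0], [-0.2, 0, 1], 0], [[0, 0, 0], [-0.2, 0, 1], 0]]'

```text
time_s: 12.78
tcp_pos: [499.2, -88.0, 101.0]
eef_rot: [[0.17, 0.985, 0.036], [0.963, -0.174, 0.205], [0.208, -0.0, -0.978]]
wrist_force: [-4.7, -0.9, 14.3]
opening: 59.3
gripper_force: 30.0
```

Seated: solid contact at the expected height. Release and retreat along the tool axis.

Emit:
carry_out --series '[[[0, 0, 0], [0, 0, -0.8], 1], [[0, 0, 0], [0, 0, -1], 1], [[0, 0, 0], [0, 0, -1], 1], [[0, 0, 0], [0, 0, -1], 1], [[0, 0, 0], [0, 0, -40], 1], [[0, 0, 0], [0, 0, -90], 1], [[0, 0, 0], [-20, 0, -150], 1], [[0, 0, 0], [-20, 0, -250], 1], [[0, 0, 0], [-20, 0, -350], 1], [[0, 0, 0], [-20, 0, -350], 1], [[0, 0, 0], [-20, 0, -350], 1], [[0, 0, 0], [-20, 0, -350], 1], [[0, 0, 0], [-20, 0, -350], 1], [[0, 0, 0], [-20, 0, -350], 1]]'

```text
time_s: 13.95
tcp_pos: [484.9, -180.5, 443.4]
eef_rot: [[0.17, 0.985, 0.044], [0.964, -0.175, 0.2], [0.205, 0.009, -0.979]]
wrist_force: [-0.3, 0.0, 0.2]
opening: 87.8
gripper_force: 0.0
```

Run:
```python
from h import *
np.set_printoptions(precision=1,suppress=True)
s=observe();print(s['tcp_pos'],s['joint_pos'])
c=camera("side");a=camera("scene");o=np.zeros((400,800,3),np.uint8)
u,v=proj(c,(499.5,-92,80)).astype(int);o[:,:400]=cv2.resize(c["img"][v-35:v+35,u-35:u+35],(400,400),interpolation=cv2.INTER_CUBIC)
# handle & mark region in scene, fixed crop about (345,240)
x0,y0=305,195;o[:,400:]=cv2.resize(a["img"][y0:y0+80,x0:x0+80],(400,400),interpolation=cv2.INTER_CUBIC)
save("mix5.png",o)
R=lambda q:np.array([533.4,68.1])*0+0
# machine from lip/base/plate: base (499.5,-92), yaw -10.1
t=np.radians(-10.1);ex=np.array([np.cos(t),np.sin(t)]);ey=np.array([-ex[1],ex[0]]);ax=np.array([499.5,-92])+160*ey
print("axis",ax,"bar shut",ax+170*ey,"bar end +x",ax+170*ey+43*ex)
for m in(0,30,55):print(m,proj(a,[*(ax+(170+m)*ey+48*ex),262])-[x0,y0])
b=ax+170*ey;print(proj(a,[*b,270])-[x0,y0],(ey,ex))
for yaw in(79.9,-100.1):go((b[0],b[1],400,yaw))
```

```text
[ 484.9 -180.5  443.4] [-0.5  0.1  1.6  0.2  1.5 -0.3]
axis [527.6  65.5] bar shut [557.4 232.9] bar end +x [599.7 225.3]
0 [32.8 45.2]
30 [44.6 53.6]
55 [54.7 60.8]
[48.4 30.3] (array([0.2, 1. ]), array([ 1. , -0.2]))
(np.float64(557.3710196103557), np.float64(232.88604939156406), 400, 79.9) turn [ 0.2 -0.2 -1.6] shift [401.5   1.  124. ]
(np.float64(557.3710196103557), np.float64(232.88604939156406), 400, -100.1) turn [-0.2 -0.2  1.6] shift [401.5   1.  124. ]
```

View pics/mix5.png

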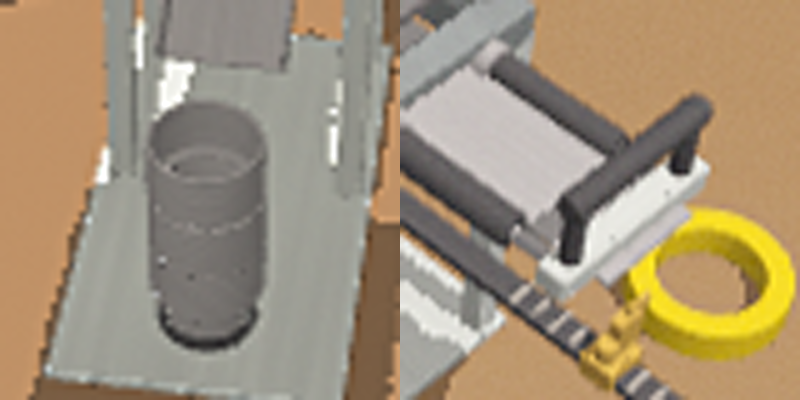

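The stack of three stands upright, with two seams visible and its foot in the ring. The brass tip is at about crop (645,297) and the bar's centre at (636,155), so the mark is roughly 43 mm out. From here on I measure numerically only, since the picture budget is used up.

```bash
python3 -c "
from h import *
go((557.4,232.9,440,-100.1),(567,252,360,-100.1))"
```

```text
(557.4, 232.9, 440, -100.1) turn [-0.1632 -0.1645  1.5654] shift [409.8   1.   84.9]
(567, 252, 360, -100.1) turn [-0.1632 -0.1645  1.5654] shift [413.3   7.1 167.4]
```

Emit:
carry_out --series '[[[-0.163, -0.164, 1.565], [410, 1, 85], 1], [[-0.163, -0.164, 1.565], [410, 1, 85], 1], [[-0.163, -0.164, 1.565], [410, 1, 85], 1], [[-0.163, -0.164, 1.565], [410, 1, 85], 1], [[-0.163, -0.164, 1.565], [410, 1, 85], 1], [[-0.163, -0.164, 1.565], [410, 1, 85], 1], [[-0.163, -0.164, 1.565], [410, 1, 85], 1], [[-0.163, -0.164, 1.565], [410, 1, 85], 1], [[-0.163, -0.164, 1.565], [410, 1, 85], 1], [[-0.163, -0.164, 1.565], [410, 1, 85], 1], [[-0.163, -0.164, 1.565], [410, 1, 85], 1], [[-0.163, -0.164, 1.565], [410, 1, 85], 1], [[-0.163, -0.164, 1.565], [410, 1, 85], 1], [[-0.163, -0.164, 1.565], [413, 7, 120], 1], [[-0.163, -0.164, 1.565], [413, 7, 150], 1], [[-0.163, -0.164, 1.565], [413, 7, 167], 1], [[-0.163, -0.164, 1.565], [413, 7, 167], 1], [[-0.163, -0.164, 1.565], [413, 7, 167], 1], [[-0.163, -0.164, 1.565], [413, 7, 167], 1], [[-0.163, -0.164, 1.565], [413, 7, 167], 1]]'

```text
time_s: 15.72
tcp_pos: [567.0, 251.9, 361.8]
eef_rot: [[0.985, -0.174, 0.001], [-0.174, -0.985, 0.002], [0.001, -0.002, -1.0]]
wrist_force: [-0.7, 0.1, -0.2]
opening: 87.9
gripper_force: 0.0
```

Run:
```python
from h import *
np.set_printoptions(precision=1,suppress=True)
st=observe();print(st["tcp_pos"],st["joint_pos"])
c=camera("wrist")
cv2.imwrite("w6.png",c["img"][:,:,::-1])
for n in("mark","handle"):
    for r in recognise(n,c)[:3]:print(n,r["conf"],r["location"],onz(c,r["location"],262 if n=="mark" else 270,st))
t=np.radians(-10.1);ex=np.array([np.cos(t),np.sin(t)]);ey=np.array([-ex[1],ex[0]]);ax=np.array([527.6,65.5])
for m in(0,30,44,55):print(m,proj(c,[*(ax+(170+m)*ey+48*ex),262],st))
for s in(-43,0,43):print("bar",s,proj(c,[*(ax+170*ey+s*ex),270],st))
hsv=cv2.cvtColor(c["img"],cv2.COLOR_RGB2HSV)
m=cv2.inRange(hsv,(12,120,60),(32,255,255));n,l,s,ce=cv2.connectedComponentsWithStats(m)
for i in range(1,n):
    if s[i,4]>30:print(s[i],ce[i],c["img"][l==i].mean(0))
```

```text
[567.  251.9 361.8] [0.4 0.3 1.5 0.  1.4 2.1]
handle 0.61 [343.9, 208.4] [564.  200.9 270. ]
0 [304.1 159.6]
30 [264.3 159.6]
44 [245.8 159.7]
55 [231.3 159.7]
bar -43 [302.6 275.3]
bar 0 [303.6 223.7]
bar 43 [304.7 167.6]
[236 117  21  38 568] [245.9 131.2] [206.5 172.9 103. ]
[ 288  249   59   57 1612] [318.9 280.5] [211.6 191.5  90.3]
[  50  293   43   72 1446] [ 66.4 328.9] [118.7  97.2  55.4]
[ 461  293   43   72 1386] [487.2 329.7] [110.1  90.2  52.4]
[ 248  380  312   20 3734] [421.9 392. ] [106.1  85.4  49.8]
```

Run:
```python
import cv2,numpy as np
im=cv2.imread("w6.png");hsv=cv2.cvtColor(im,cv2.COLOR_BGR2HSV);m=cv2.inRange(hsv,(12,120,60),(32,255,255))
for r in range(117,160,3):
    x=np.where(m[r,225:270])[0]+225;print(r,x.min() if len(x) else 0,x.max() if len(x) else 0,end=" | ")
print()
g=cv2.cvtColor(im,cv2.COLOR_BGR2GRAY)
for r in(185,200,215,230,245):print(r,list(zip(range(270,340,3),g[r,270:340:3].tolist())))
print([ (r,int(g[r,303])) for r in range(140,185,3)])
```

```text
117 236 255 | 120 237 256 | 123 237 255 | 126 237 256 | 129 237 255 | 132 237 256 | 135 237 255 | 138 237 256 | 141 237 255 | 144 241 249 | 147 241 246 | 150 242 245 | 153 243 245 | 156 0 0 | 159 0 0 | 
185 [(270, 157), (273, 157), (276, 157), (279, 157), (282, 159), (285, 197), (288, 199), (291, 193), (294, 221), (297, 95), (300, 72), (303, 74), (306, 77), (309, 75), (312, 77), (315, 133), (318, 145), (321, 144), (324, 146), (327, 146), (330, 143), (333, 145), (336, 143), (339, 145)]
200 [(270, 155), (273, 157), (276, 158), (279, 158), (282, 161), (285, 195), (288, 197), (291, 175), (294, 154), (297, 72), (300, 70), (303, 76), (306, 78), (309, 79), (312, 77), (315, 136), (318, 144), (321, 141), (324, 144), (327, 142), (330, 141), (333, 142), (336, 142), (339, 144)]
215 [(270, 156), (273, 157), (276, 156), (279, 156), (282, 165), (285, 195), (288, 196), (291, 182), (294, 185), (297, 71), (300, 70), (303, 76), (306, 74), (309, 72), (312, 83), (315, 142), (318, 145), (321, 144), (324, 143), (327, 143), (330, 145), (333, 145), (336, 143), (339, 144)]
230 [(270, 155), (273, 158), (276, 156), (279, 155), (282, 167), (285, 194), (288, 195), (291, 193), (294, 182), (297, 69), (300, 72), (303, 75), (306, 76), (309, 75), (312, 100), (315, 144), (318, 145), (321, 143), (324, 144), (327, 142), (330, 144), (333, 145), (336, 143), (339, 144)]
245 [(270, 156), (273, 156), (276, 156), (279, 156), (282, 158), (285, 157), (288, 158), (291, 195), (294, 176), (297, 73), (300, 75), (303, 78), (306, 75), (309, 76), (312, 115), (315, 140), (318, 140), (321, 139), (324, 137), (327, 138), (330, 162), (333, 114), (336, 104), (339, 105)]
[(140, 164), (143, 156), (146, 157), (149, 155), (152, 164), (155, 228), (158, 231), (161, 184), (164, 83), (167, 104), (170, 90), (173, 77), (176, 71), (179, 73), (182, 78)]
```

```bash
cat >> h.py <<'E'
def hnd(m,back=0,tilt=-20,yaw=-100.1,bar0=(557.3,232.6),z=270):
    from scipy.spatial.transform import Rotation as Ro
    st=observe();R=np.array(st["eef_rot"]);p=np.array(st["tcp_pos"]);a=np.radians(yaw);y=np.array([np.cos(a),np.sin(a),0]);zz=np.array([0,0,-1.])
    G=np.c_[np.cross(y,zz),y,zz]@Ro.from_euler("x",tilt,degrees=True).as_matrix()
    P=np.array([*bar0,z])-m*y+(19-back)*G[:,2]
    print(P.round(1),"turn",Ro.from_matrix(R.T@G).as_rotvec().round(4),"shift",(R.T@(P-p)).round(1))
E
python3 -c "
from h import *
hnd(0,70);hnd(0,0)"
```

```text
[560.4 249.8 317.9] turn [-0.351  -0.0012  0.0005] shift [-6.2  3.3 43.8]
[556.2 226.2 252.1] turn [-0.351  -0.0012  0.0005] shift [ -6.3  27.4 109.6]
```

Emit:
carry_out --series '[[[-0.12, 0, 0], [-2, 0, 0], 0.48], [[-0.24, 0, 0], [-6, 2, 10], 0.48], [[-0.351, 0, 0], [-6, 3, 44], 0.48], [[-0.351, 0, 0], [-6, 3, 44], 0.48], [[-0.351, 0, 0], [-6, 3, 44], 0.48], [[-0.351, 0, 0], [-6, 3, 44], 0.48], [[-0.351, 0, 0], [-6, 3, 44], 0.48]]'

```text
time_s: 16.45
tcp_pos: [561.0, 249.7, 319.1]
eef_rot: [[0.984, -0.166, -0.057], [-0.175, -0.926, -0.334], [0.002, 0.339, -0.941]]
wrist_force: [-0.0, -0.5, 0.7]
opening: 45.0
gripper_force: 0.0
```

```bash
python3 -c "
from h import *
s=observe();print(s['tcp_pos'],s['opening'],s['qd'])
hnd(0,0)"
```

```text
[560.9794282  249.71119904 319.11529107] 44.968106442715495 [-5.83475054e-03 -1.23219965e-02 -1.76704899e-04 -6.36633795e-06
  1.13887429e-03  3.14568974e-03]
[556.2 226.2 252.1] turn [-0.0029 -0.0021 -0.0009] shift [-0.8 -0.2 71.1]
```

Emit:
carry_out --series '[[[0, 0, 0], [-0.8, 0, 30], 0.48], [[0, 0, 0], [-0.8, 0, 50], 0.48], [[0, 0, 0], [-0.8, 0, 71], 0.48], [[0, 0, 0], [-0.8, 0, 71], 0.48], [[0, 0, 0], [-0.8, 0, 71], 0.48]]'

```text
time_s: 16.87
tcp_pos: [555.5, 225.4, 251.5]
eef_rot: [[0.984, -0.166, -0.06], [-0.176, -0.925, -0.336], [0.001, 0.342, -0.94]]
wrist_force: [0.7, -0.5, 0.5]
opening: 41.9
gripper_force: 0.0
```

No contact on the way in. Close on the bar.

Emit:
carry_out --series '[[[0, 0, 0], [0, 0, 0], 0], [[0, 0, 0], [0, 0, 0], 0], [[0, 0, 0], [0, 0, 0], 0], [[0, 0, 0], [0, 0, 0], 0], [[0, 0, 0], [0, 0, 0], 0], [[0, 0, 0], [0, 0, 0], 0]]'

```text
time_s: 17.37
tcp_pos: [555.2, 226.0, 250.6]
eef_rot: [[0.985, -0.164, -0.06], [-0.174, -0.925, -0.338], [0.0, 0.344, -0.939]]
wrist_force: [-1.0, -2.2, 6.3]
opening: 13.3
gripper_force: 30.0
```

```bash
python3 -c "
from h import *
s=observe();R=np.array(s['eef_rot']);print(s['tcp_pos'],s['opening'],s['qd'],'grasp pt',s['tcp_pos']-19*R[:,2])
for m in (25,45.6):hnd(m)"
```

```text
[555.24967698 226.03969705 250.59806092] 13.262310131960419 [-5.52982025e-04  2.97197635e-04 -1.22108217e-04  3.47346212e-03
  1.28242730e-06  1.11322116e-03] grasp pt [556.38662642 232.46945536 268.4408621 ]
[560.5 250.8 252.1] turn [ 0.0017 -0.0004  0.0008] shift [  0.9 -23.2 -10.2]
[564.2 271.1 252.1] turn [ 0.0017 -0.0004  0.0008] shift [  0.9 -42.6 -17.2]
```

Emit:
carry_out --series '[[[0, 0, 0], [0, -7, -2.6], 0], [[0, 0, 0], [0, -15, -5.5], 0], [[0, 0, 0], [0, -23, -8.4], 0], [[0, 0, 0], [0, -31, -11.3], 0], [[0, 0, 0], [0, -38, -13.9], 0], [[0, 0, 0], [0, -42.8, -15.7], 0], [[0, 0, 0], [0, -42.8, -15.7], 0], [[0, 0, 0], [0, -42.8, -15.7], 0], [[0, 0, 0], [0, -42.8, -15.7], 0], [[0, 0, 0], [0, -42.8, -15.7], 0]]'

```text
time_s: 18.2
tcp_pos: [563.3, 268.9, 250.6]
eef_rot: [[0.985, -0.164, -0.061], [-0.175, -0.923, -0.342], [0.0, 0.347, -0.938]]
wrist_force: [1.5, -10.5, 5.7]
opening: 13.0
gripper_force: 30.0
```

Run:
```python
from h import *
np.set_printoptions(precision=2,suppress=True)
s=observe();R=np.array(s['eef_rot']);gp=s['tcp_pos']-19*R[:,2]
t=np.radians(-10.1);ex=np.array([np.cos(t),np.sin(t)]);ey=np.array([-ex[1],ex[0]]);ax=np.array([527.6,65.5])
print("grasp machine y",(gp[:2]-ax)@ey,"x",(gp[:2]-ax)@ex,gp[2],s["opening"],s["wrist_force"])
c=camera("wrist");cv2.imwrite("w7.png",c["img"][:,:,::-1])
hsv=cv2.cvtColor(c["img"],cv2.COLOR_RGB2HSV);m=cv2.inRange(hsv,(12,120,60),(32,255,255));n,l,q,ce=cv2.connectedComponentsWithStats(m)
for i in range(1,n):
    if q[i,4]>30:print(q[i],ce[i])
g=cv2.cvtColor(c["img"],cv2.COLOR_RGB2GRAY)
y0=(gp[:2]-ax)@ey-170
for d in(0,43,48):print("bar/tip model",d,proj(c,[*(ax+(170+y0)*ey+d*ex),270 if d<48 else 262],s))
p43=proj(c,[*(ax+(170+y0)*ey+34*ex),270],s).astype(int);print(p43,list(zip(range(p43[0]-24,p43[0]+25,2),g[p43[1],p43[0]-24:p43[0]+25:2].tolist())))
pt=proj(c,[*(ax+(170+y0)*ey+48*ex),262],s).astype(int)
for r in range(pt[1]-20,pt[1]+12,2):
    x=np.where(m[r,pt[0]-40:pt[0]+40])[0]+pt[0]-40;print(r,(x.min(),x.max()) if len(x) else 0,end=" | ")
for sd in("scene","side"):
    cc=camera(sd)
    for r in recognise("mark",cc)[:2]:print(sd,r)
```

```text
grasp machine y 213.10727343530607 x -0.5068380208548545 268.4404609715252 13.005836089372668 [  1.49 -10.53   5.65]
[ 233   96   40   64 1239] [253.26 122.3 ]
[306 293  12  72 423] [312.54 328.74]
[236 294  12  71 436] [240.53 328.31]
[  48  380  402   19 4953] [277.33 391.43]
bar/tip model 0 [277.63 279.58]
bar/tip model 43 [277.6  184.68]
bar/tip model 48 [271.15 170.32]
[277 205] [(253, 193), (255, 191), (257, 192), (259, 192), (261, 161), (263, 94), (265, 97), (267, 104), (269, 112), (271, 114), (273, 97), (275, 78), (277, 84), (279, 86), (281, 91), (283, 86), (285, 87), (287, 88), (289, 88), (291, 86), (293, 101), (295, 155), (297, 165), (299, 164), (301, 165)]
150 (np.int64(263), np.int64(270)) | 152 (np.int64(263), np.int64(267)) | 154 (np.int64(263), np.int64(266)) | 156 (np.int64(264), np.int64(266)) | 158 (np.int64(264), np.int64(271)) | 160 (np.int64(271), np.int64(271)) | 162 0 | 164 0 | 166 0 | 168 0 | 170 0 | 172 0 | 174 0 | 176 0 | 178 0 | 180 0 | scene {'location': [194.7, 320.5], 'conf': 0.71}
scene {'location': [295.1, 211.0], 'conf': 0.4}
```

Emit:
carry_out --series '[[[0, 0, 0], [0, -2.3, -0.9], 0], [[0, 0, 0], [0, -2.3, -0.9], 0], [[0, 0, 0], [0, -2.3, -0.9], 0], [[0, 0, 0], [0, -2.3, -0.9], 0], [[0, 0, 0], [0, -2.3, -0.9], 0], [[0, 0, 0], [0, -2.3, -0.9], 0]]'

```text
time_s: 18.95
tcp_pos: [563.8, 271.2, 250.6]
eef_rot: [[0.985, -0.164, -0.061], [-0.175, -0.923, -0.342], [0.0, 0.347, -0.938]]
wrist_force: [0.7, -10.4, 6.2]
opening: 13.5
gripper_force: 30.0
```

Run:
```python
from h import *
np.set_printoptions(precision=2,suppress=True)
s=observe();R=np.array(s['eef_rot']);gp=s['tcp_pos']-19*R[:,2]
t=np.radians(-10.1);ex=np.array([np.cos(t),np.sin(t)]);ey=np.array([-ex[1],ex[0]]);ax=np.array([527.6,65.5])
Y=(gp[:2]-ax)@ey;print("Y",Y,gp[2],s["wrist_force"],s["qd"])
c=camera("wrist");hsv=cv2.cvtColor(c["img"],cv2.COLOR_RGB2HSV)
for d,z,dy in((48,262,0),(51.5,262,0),(48,260.4,0),(48,262,1),(43,270,0)):print(d,z,dy,proj(c,[*(ax+(Y+dy)*ey+d*ex),z],s))
m=cv2.inRange(hsv,(12,120,60),(32,255,255))
for r in range(144,180,2):
    x=np.where(m[r,240:300])[0]+240;print(r,x.tolist())
g=cv2.cvtColor(c["img"],cv2.COLOR_RGB2GRAY)
for r in(195,205,215):print(r,g[r,254:302:2].tolist())
a=camera("scene");sm=cv2.inRange(cv2.cvtColor(a["img"],cv2.COLOR_RGB2HSV),(12,150,60),(28,255,255))
print(proj(a,[*(ax+Y*ey+48*ex),262]),proj(a,[*(ax+Y*ey+43*ex),270]))
for r in range(244,262):print(r,(np.where(sm[r,335:375])[0]+335).tolist())
```

```text
Y 215.43649018655464 268.4309224205206 [  0.66 -10.36   6.19] [-0.  0. -0.  0. -0. -0.]
48 262 0 [271.14 170.43]
51.5 262 0 [271.1  162.33]
48 260.4 0 [269.92 169.98]
48 262 1 [268.96 170.54]
43 270 0 [277.59 184.79]
144 [253, 254, 255, 256, 257, 258, 259, 260, 261, 262, 263, 264, 265, 268, 269, 270, 271, 272, 273]
146 [254, 255, 256, 257, 258, 259, 260, 261, 262, 263, 264, 267, 268, 269, 270, 271, 274]
148 [263, 268, 269, 270, 271, 272, 274]
150 [268, 269, 270, 271, 272]
152 [268, 269, 270, 271, 272]
154 [268, 269, 270, 271, 275]
156 [268, 269, 270, 271, 272]
158 [269, 270, 271]
160 [270, 271]
162 []
164 []
166 []
168 []
170 []
172 []
174 []
176 []
178 []
195 [191, 189, 179, 150, 102, 100, 104, 111, 112, 121, 121, 121, 121, 123, 119, 117, 107, 99, 90, 89, 126, 162, 163, 166]
205 [192, 192, 193, 184, 122, 94, 104, 89, 83, 84, 84, 83, 87, 87, 85, 89, 88, 85, 85, 88, 132, 165, 166, 165]
215 [191, 191, 193, 186, 115, 77, 75, 79, 80, 84, 81, 84, 88, 86, 87, 88, 88, 87, 85, 85, 142, 165, 166, 169]
[355.75 253.05] [357.94 249.03]
244 []
245 []
246 []
247 []
248 []
249 []
250 []
251 []
252 []
253 []
254 [354]
255 [353, 354]
256 [352, 353]
257 [350, 351, 352, 353, 374]
258 [349, 350, 351, 352, 372, 373, 374]
259 [348, 349, 350, 351, 352, 371, 372, 373, 374]
260 [347, 348, 349, 350, 351, 370, 371, 372, 373, 374]
261 [347, 348, 349, 350, 351, 369, 370, 371, 372, 373, 374]
```

The tip sits at (270.5,161) against the predicted (271.1,162), so bar and pointer agree to about 0.3 mm. The arm is at rest. Handing in.

```bash
python3 -c "
from bench import *
print(sign_off())"
```

```text
the job is handed in; nothing more can be done
None
```

The three tumblers stand nested upright in the ring under the chute, and the gate handle is held still with its bar about 0.3 mm from the brass pointer by the last wrist picture; the job was handed in at about 19 s.

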